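Right the fallen sample bottles in the bottle lane and shut its gate

ROBOT

A 6-joint arm with a two-finger parallel gripper is mounted at the origin on the work surface. World frame = base frame: x ahead of the robot, y to its left, z up, the work surface at z = 0. Lengths are in m, angles in rad, forces in N, time in s.
With the tool pointing down it reaches from about 0.35 to 1 m from the base axis. Payload 7.1 kg.
Tool frame: the origin (TCP) lies between the finger pads; the fingertips stand 22 mm ahead of it and the grasp point (between the pads) lies 3 mm ahead of it; z points along the fingers, y is the line along which they close (so a half turn about z gives the same grasp; the last joint's range is limited). The gripper opens to 85 mm and grips with 20 to 120 N. Pads are 22 mm wide; open, the fingers measure 114 mm over their backs; the gripper's body (76 mm by 85 mm) begins 54 mm behind the grasp point. The pads swing forward as they close: fully open they stand 13 mm farther back than shut.
Start: joints at [1.138, 0.423, 1.63, -0, 1.089, -0.019], TCP at [0.251, 0.572, 0.253] pointing down, gripper open.
Joint ranges: [-3, 3], [-0.9, 2.11], [0.09, 2.58], [-1.31, 4.45], [0.11, 2.69], [-2.54, 2.54]. Speed limits (rad/s): [2.39, 2.39, 3.01, 3.14, 3.14, 3.14].

INTERFACE

Orientations are given as a rotation vector (axis times angle).
In Python, from rig import manip gives the robot as it stands. The module is installed in compiled form; this text tells all that it offers. Calls block until the motion is done:
- manip.move_to(position, orientation): joint-space move of the TCP to a pose.
- manip.servo_line(position, orientation=None, rate=0.15): straight line of the TCP; orientation=None keeps the orientation; rate is the mean speed in m/s.
- manip.set_joints(angles): joint-space move.
- manip.command_gripper(opening, f_grip=None): finger opening in m; f_grip is the grip in N (None keeps the last); returns when the fingers have stopped.
- manip.hold(seconds).
- manip.solve_ik(position, orientation): joint angles nearest the present ones, or None.
- manip.camera(name): name is "scene" or "side" or "wrist"; returns a dict with "image" (384x512x3 uint8, red, green, blue), "fx", "fy", "cx", "cy" (pixels), "cam_to_world" (4x4, takes a point from camera to world coordinates); the wrist camera has in their place "mount" (4x4, takes a point from camera to tool coordinates, whose origin is the TCP and whose axes are the flange's). Camera axes: x right, y down, z forward; pixel columns grow to the right and rows downward; lengths in m; the calibration is good to about 2 mm. A picture is of the moment at which its call begins: read the wrist's pose just before it. There is no depth.
A pose or a line that the arm cannot do raises manip.IKError and nothing moves.
- manip.sign_off(): hands the job in; it is judged then, once.
Readings, each from a call of its own:
- manip.get_time(): time.
- manip.get_joint_positions(): joint angles.
- manip.get_joint_vel(): joint speeds.
- manip.get_tau(): joint torques, N m.
- manip.get_position(): TCP position.
- manip.get_ee_rot(): TCP orientation.
- manip.get_contact_force(): force on the tool from outside, world axes, zero at the start.
- manip.get_torque(): the same for the moment, N m.
- manip.get_width(): finger opening in m.
- manip.get_grip_force(): force on a finger pad.
Only numpy, scipy, OpenCV 4.12 (cv2) and the standard library are available. Lean on these libraries where they do the work, as an engineer would, in place of code of your own. Each camera call takes 0.05 s, during which the arm holds its last target. There are 200 camera calls.

TASK

Two amber sample bottles have fallen over in the bottle lane. Stand both upright on their bases again on the floor of the lane, between the jars that still stand there, setting them down gently; then swing the lane's end gate fully shut across its open end. Leave the jars and everything else on the bench standing where they are.

Things in the scene. Friction and masses are not known exactly. Their poses are not given: they have to be found in the camera images.
- lane: Fixed aluminium channel, 68 mm wide, 470 mm long along its y; its floor is two flat ledges 8 mm above the bench beside a 14 mm wide, 5 mm deep groove, inner width 56 mm, 6 mm thick side rails 13 mm high. A 30 mm high stop closes its -y end; the +y end is open and has the gate. Origin on the bench at its middle; x across, z up. Jars stand at y = about -203, 0, 203 mm.
- bottle_a: Amber glass bottle, 105 mm tall, about 0.17 kg: body 44 mm in diameter for 66 mm from the base, shoulder, 22 mm neck, then a black cap 28 mm in diameter over the last 17 mm. It starts lying lengthwise in the groove in one of the two 155 mm gaps between jars. Origin on its axis at mid-height, 52.5 mm from base and cap end; z axis from base to cap. Lying, origin 29 mm above the bench.
- bottle_b: Amber glass bottle, 105 mm tall, about 0.17 kg: body 44 mm in diameter for 66 mm from the base, shoulder, 22 mm neck, then a black cap 28 mm in diameter over the last 17 mm. It starts lying lengthwise in the groove in one of the two 155 mm gaps between jars. Origin on its axis at mid-height, 52.5 mm from base and cap end; z axis from base to cap. Lying, origin 29 mm above the bench.
- jar_0: Squat amber glass jar with a white lid, 48 mm in diameter, 70 mm tall, standing upright in the lane; a neighbour to be left standing in its place. Origin at the centre of its base.
- jar_1: Squat amber glass jar with a white lid, 48 mm in diameter, 70 mm tall, standing upright in the lane; a neighbour to be left standing in its place. Origin at the centre of its base.
- jar_2: Squat amber glass jar with a white lid, 48 mm in diameter, 70 mm tall, standing upright in the lane; a neighbour to be left standing in its place. Origin at the centre of its base.
- gate (a joint): End gate's angle about its upright hinge pin, rad: 0 = wide open, arm pointing out along the lane's +y; 1.57 = shut at its stop, arm across the lane's open end along the lane's +x (turns clockwise seen from above). Stays where it is left; slightly stiff (0.08 N m).
- gate_hinge (a point): Point on the gate's hinge axis at mid-height of its arm, 36 mm above the bench, at lane x = -31, y = +253 mm. The arm is a steel bar 10 mm wide and 10 mm high, from 31 to 41 mm above the bench, reaching 85 mm from the hinge.
- gate_grip (a point): Middle of the gate's upright black finger peg, 12 mm in diameter, standing on the arm 76 mm from the hinge axis; the peg's top is 74 mm above the bench and this point 58 mm above it.
- flask: Conical glass flask standing beyond the lane, 84 mm in diameter at the base, 118 mm tall; to be left alone. Origin at the centre of its base.
- beaker: Glass beaker standing beyond the lane, 64 mm in diameter, 75 mm tall; to be left alone. Origin at the centre of its base.
- fitting: Small brass hose fitting standing on the bench on the robot's side of the lane, 16 mm wide with a 38 mm long side spout to its y, 34 mm tall; to be left alone. Origin at the centre of its underside.
- weight: Dark steel block weight, 50 x 50 x 22 mm, on the bench on the robot's side of the lane; to be left alone. Origin at the centre of its underside.
There are look-alikes about, which are no part of the job. What is shaped like the bottle_b but green or purple is not meant. What is shaped like the bottle_a but blue is not meant.

How it is judged:
On the way, in this order (a step that is already met when the one before it is completed fails the run):
1. both bottles stand upright on the lane floor (angle between each of bottle_a, bottle_b's own z axis and vertical below 0.06 rad and x of bottle_a in the frame of lane between -0.012 and 0.012 m and y of bottle_a in the frame of lane between -0.225 and 0.225 m and z of bottle_a in the frame of lane between 0.0565 and 0.0645 m and linear speed of each of bottle_a, bottle_b below 0.02 m/s and x of bottle_b in the frame of lane between -0.012 and 0.012 m and y of bottle_b in the frame of lane between -0.225 and 0.225 m and z of bottle_b in the frame of lane between 0.0565 and 0.0645 m), for 0.2 s.
2. the gate is shut (value of joint gate above 1.47 rad), for 0.2 s.
At the end, for the whole second after the job is handed in: Both bottles and all three jars stand upright (within 0.06 rad) on the lane floor (base 4 to 12 mm above the bench, within 12 mm of the lane's centre line and 225 mm of its middle), the bottles at rest, and the gate is shut (above 1.47 rad) (all of step 1 and angle between each of jar_0, jar_1, jar_2's own z axis and vertical below 0.06 rad and x of jar_0 in the frame of lane between -0.012 and 0.012 m and y of jar_0 in the frame of lane between -0.225 and 0.225 m and z of jar_0 in the frame of lane between 0.004 and 0.012 m and x of jar_1 in the frame of lane between -0.012 and 0.012 m and y of jar_1 in the frame of lane between -0.225 and 0.225 m and z of jar_1 in the frame of lane between 0.004 and 0.012 m and x of jar_2 in the frame of lane between -0.012 and 0.012 m and y of jar_2 in the frame of lane between -0.225 and 0.225 m and z of jar_2 in the frame of lane between 0.004 and 0.012 m and angular speed of each of bottle_a, bottle_b below 0.2 rad/s and value of joint gate above 1.47 rad); the robot touches nothing.
It fails at once if a jar is knocked over or shifted by more than 30 mm (distance of any of jar_0, jar_1, jar_2 from where it was at the start of the episode above 0.03 m or angle between any of jar_0, jar_1, jar_2's own z axis and vertical above 0.35 rad).
It fails at once if a thing standing beside the lane is shifted by more than 30 mm (distance of any of flask, beaker, fitting, weight from where it was at the start of the episode above 0.03 m).
It fails at once if a bottle is slammed or pressed hard (over 50 N against the lane) (contact force between any of bottle_a, bottle_b and lane above 50 N).
It fails at once if a bottle is dropped or let fall (over 0.5 m/s while the fingers do not hold it) ((linear speed of bottle_a above 0.5 m/s and contact force between the fingers and bottle_a below 0.1 N) or (linear speed of bottle_b above 0.5 m/s and contact force between the fingers and bottle_b below 0.1 N)).
It also fails if it takes over 67 s, if anything falls off the work surface, if the arm or the gripper's body presses on something with over 40 N, if the wrist force passes 120 N, or if a joint passes its speed limit or range.

## Working session

There is one attempt and no reset: what is moved stays moved. The work goes in short steps, each a Python script; the robot and the scene stay as the last script left them, time stands still between calls to the robot, and variables do not carry over. Pictures are saved under pics/ and viewed, at most 14 in all, crops included, and the job is handed in when it is done.

```bash
mkdir -p pics; python3 - <<'E'
from rig import manip
import cv2,numpy as np
np.set_printoptions(precision=4,suppress=True)
for n in("scene","side"):
    c=manip.camera(n);cv2.imwrite(f"pics/{n}0.png",cv2.cvtColor(c["image"],cv2.COLOR_RGB2BGR))
    cv2.imwrite(f"pics/{n}0x.png",cv2.resize(cv2.cvtColor(c["image"],cv2.COLOR_RGB2BGR),(800,600)))
    print(n,c["fx"],c["fy"],c["cx"],c["cy"]);print(c["cam_to_world"])
print(manip.camera("wrist")["mount"],manip.get_ee_rot(),manip.get_time())
E
```

```text
scene 379.60065999494475 379.60065999494475 253.24934776244453 193.28739665311858
[[ 0.0559  0.8027 -0.5938  1.0702]
 [ 0.9984 -0.0519  0.0238  0.0006]
 [-0.0117 -0.5941 -0.8043  0.7855]
 [ 0.      0.      0.      1.    ]]
side 348.38168240595456 348.38168240595456 258.5846080202325 195.51506730514927
[[ 0.9897 -0.0626  0.1291  0.4353]
 [-0.142  -0.555   0.8196 -0.6875]
 [ 0.0203 -0.8295 -0.5582  0.567 ]
 [ 0.      0.      0.      1.    ]]
[[ 0.0008 -0.9484 -0.3171  0.0821]
 [ 1.      0.0011 -0.0006  0.0011]
 [ 0.0009 -0.3171  0.9484 -0.1208]
 [ 0.      0.      0.      1.    ]] [-0.6453 -3.0743  0.0018] 0.15
```

View pics/scene0x.png

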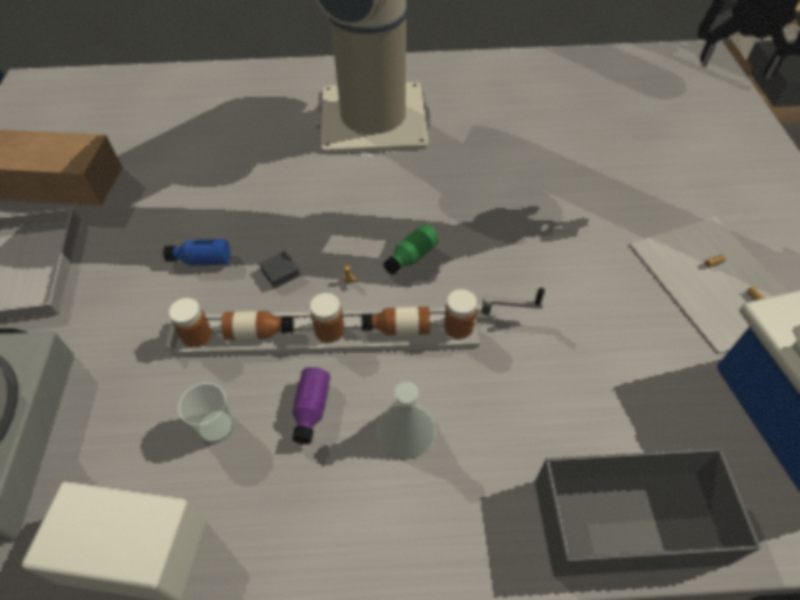

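View pics/side0x.png

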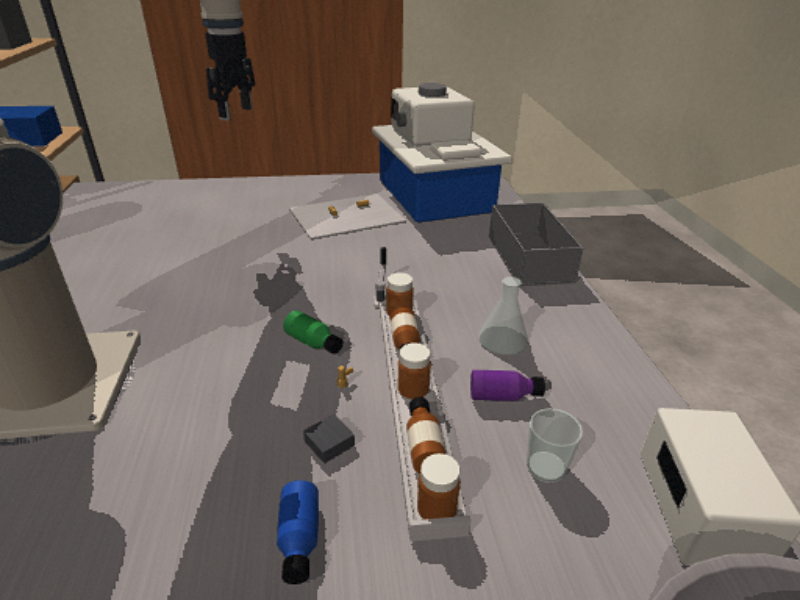

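The scene view (800x600 px) shows five bottle-shaped things:
- Amber bottles in the lane at (255,325), cap towards +y, and at (398,321), cap towards -y. These are the two meant: amber, lying in the gaps between jars.
- Blue (200,252), green (412,248) and purple (310,403) are look-alikes outside the lane.

The jar lids are at about (187,309), (325,303) and (461,298), and the gate peg at (541,295). The side view agrees. Next I'll enlarge a crop of the lane and get first positions.

```bash
cat > h.py <<'E'
from rig import manip
import cv2,numpy as np
from scipy.spatial.transform import Rotation as R
np.set_printoptions(precision=4,suppress=True)
def ray(c,T,px,z):
    d=T[:3,:3]@np.array([(px[0]-c["cx"])/c["fx"],(px[1]-c["cy"])/c["fy"],1.])
    return T[:3,3]+d*(z-T[2,3])/d[2]
def save(img,name): cv2.imwrite("pics/"+name,cv2.cvtColor(img,cv2.COLOR_RGB2BGR))
def wrist():
    p,r=np.array(manip.get_position()),np.array(manip.get_ee_rot())
    c=manip.camera("wrist");T=np.eye(4);T[:3,:3]=R.from_rotvec(r).as_matrix();T[:3,3]=p
    return c,T@c["mount"]
def rv(zdir,ydir):   # tool z along zdir, tool y near ydir
    z=np.array(zdir,float);z/=np.linalg.norm(z);y=np.array(ydir,float);y-=z*(y@z);y/=np.linalg.norm(y)
    return R.from_matrix(np.c_[np.cross(y,z),y,z]).as_rotvec()
E
python3 - <<'E'
from h import *
c=manip.camera("scene");T=c["cam_to_world"]
for n,p,z in [("j0",(187,309),.078),("j1",(325,303),.078),("j2",(461,298),.078),("A label",(246,326),.029),("A cap",(288,324),.029),("B label",(406,320),.029),("B cap",(367,321),.029),("peg",(541,292),.074),("hinge",(487,306),.036),("fit",(349,275),.02),("weight",(280,268),.022),("flask",(405,440),0.),("beaker",(213,425),0)]:
    print(n,ray(c,T,np.array(p)/1.5625,z))
im=c["image"][165:255,85:385];save(cv2.resize(im,None,fx=2.6,fy=2.6,interpolation=cv2.INTER_CUBIC),"lane.png")
E
```

```text
j0 [ 0.5408 -0.287   0.078 ]
j1 [ 0.5429 -0.0833  0.078 ]
j2 [0.5468 0.1189 0.078 ]
A label [ 0.5428 -0.2105  0.029 ]
A cap [ 0.5432 -0.1458  0.029 ]
B label [0.5474 0.037  0.029 ]
B cap [ 0.5454 -0.0235  0.029 ]
peg [0.5403 0.2409 0.074 ]
hinge [0.5338 0.1645 0.036 ]
fit [ 0.4443 -0.0511  0.02  ]
weight [ 0.4233 -0.1664  0.022 ]
flask [0.7318 0.0234 0.    ]
beaker [ 0.6923 -0.2498  0.    ]
```

View pics/lane.png

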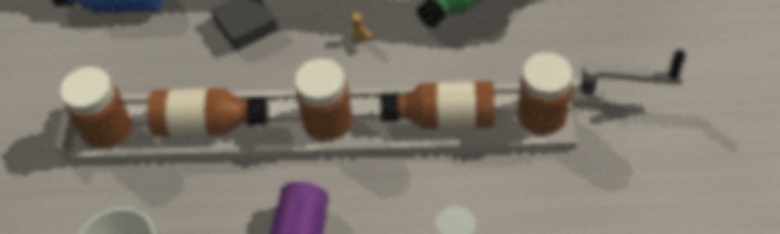

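The crop confirms the two amber, cream-labelled, black-capped bottles in the lane: A at crop (205,112) with cap at (257,110), and B at (440,105) with cap at (389,107). My plan for each bottle:
1. Grip the body across the lane with the tool leaned towards the cap side.
2. Lift the bottle clear and re-orient it upright, with the tool coming in from the robot side.
3. Set it down gently.

First I'll check reachability and take a close look.

```bash
cat >> h.py <<'E'
a=np.radians(30);Z=np.array([0,0,1.])
L=np.array([.543,-.083,0]);ly=np.array([.015,1,0]);ly/=np.linalg.norm(ly);lx=np.array([ly[1],-ly[0],0])
def lane(x,y,z): return L+lx*x+ly*y+Z*z
def orients(cap,sg,f):
    """cap=+1/-1 along lane y; returns (pick rv, place rv); f horizontal approach direction"""
    u=cap*ly;d0=-np.sin(a)*u-np.cos(a)*Z;e0=sg*lx
    f=np.array(f,float);f/=np.linalg.norm(f);d1=-np.sin(a)*Z+np.cos(a)*f
    e1=sg*cap*np.cross(f,Z)   # x=cap*(u x w) -> cap*(z x -f)
    return rv(d0,e0),rv(d1,e1)
E
python3 - <<'E'
from h import *
for nm,cap,p in (("A",1,np.array([.543,-.202,.037])),("B",-1,np.array([.546,.033,.037]))):
  for sg in (1,-1):
    for yaw in (-40,-20,0,20,40):
      f=[np.cos(np.radians(yaw)),np.sin(np.radians(yaw)),0]
      o0,o1=orients(cap,sg,f)
      M0,M1=R.from_rotvec(o0),R.from_rotvec(o1)
      # consistency: bottle axis in tool same
      assert np.allclose(M0.inv().apply(cap*ly),M1.inv().apply(Z),atol=1e-6)
      q=[manip.solve_ik(p,o0),manip.solve_ik(p+[0,0,.16],o0),manip.solve_ik(p+[0,0,.16],o1),manip.solve_ik(p+[0,0,.01],o1)]
      print(nm,sg,yaw,*[None if x is None else np.round(x,2) for x in (q[0],q[3])])
o=rv([0,0,-1],[1,0,0]);o2=rv([0,0,-1],[-1,0,0])
print(manip.solve_ik([.5,-.08,.35],o),manip.solve_ik([.5,-.08,.35],o2))
E
```

```text
A 1 -40 [-0.14  0.72  1.89 -0.91  0.68  0.65] [-0.16  0.88  2.25  3.68  1.04 -1.58]
A 1 -20 [-0.14  0.72  1.89 -0.91  0.68  0.65] [-0.4   0.89  2.3   3.1   1.09 -1.57]
A 1 0 [-0.14  0.72  1.89 -0.91  0.68  0.65] [-0.62  0.88  2.25  2.51  1.04 -1.56]
A 1 20 [-0.14  0.72  1.89 -0.91  0.68  0.65] [-0.76  0.87  2.13  1.95  0.99 -1.41]
A 1 40 [-0.14  0.72  1.89 -0.91  0.68  0.65] [-0.81  0.88  1.96  1.46  1.05 -1.22]
A -1 -40 [-0.14  0.72  1.89 -0.91  0.68 -2.49] [-0.16  0.88  2.25  3.68  1.04  1.56]
A -1 -20 [-0.14  0.72  1.89 -0.91  0.68 -2.49] [-0.4   0.89  2.3   3.1   1.09  1.57]
A -1 0 [-0.14  0.72  1.89 -0.91  0.68 -2.49] [-0.62  0.88  2.25  2.51  1.04  1.58]
A -1 20 [-0.14  0.72  1.89 -0.91  0.68 -2.49] [-0.76  0.87  2.13  1.95  0.99  1.73]
A -1 40 [-0.14  0.72  1.89 -0.91  0.68 -2.49] [-0.81  0.88  1.96  1.46  1.05  1.92]
B 1 -40 [-0.21  0.72  1.88  0.75  0.81 -0.8 ] [0.45 0.87 2.16 4.36 1.   1.45]
B 1 -20 [-0.21  0.72  1.88  0.75  0.81 -0.8 ] [0.31 0.89 2.3  3.79 1.08 1.6 ]
B 1 0 [-0.21  0.72  1.88  0.75  0.81 -0.8 ] [0.07 0.91 2.36 3.21 1.18 1.58]
B 1 20 [-0.21  0.72  1.88  0.75  0.81 -0.8 ] [-0.19  0.9   2.33  2.62  1.12  1.52]
B 1 40 [-0.21  0.72  1.88  0.75  0.81 -0.8 ] [-0.36  0.87  2.21  2.06  1.02  1.63]
B -1 -40 [-0.21  0.72  1.88  0.75  0.81  2.34] [ 0.45  0.87  2.16  4.36  1.   -1.69]
B -1 -20 [-0.21  0.72  1.88  0.75  0.81  2.34] [ 0.31  0.89  2.3   3.79  1.08 -1.54]
B -1 0 [-0.21  0.72  1.88  0.75  0.81  2.34] [ 0.07  0.91  2.36  3.21  1.18 -1.56]
B -1 20 [-0.21  0.72  1.88  0.75  0.81  2.34] [-0.19  0.9   2.33  2.62  1.12 -1.62]
B -1 40 [-0.21  0.72  1.88  0.75  0.81  2.34] [-0.36  0.87  2.21  2.06  1.02 -1.51]
[-0.1822  0.1397  1.7857 -0.      1.2163 -0.1822] None
```

```bash
python3 - <<'E'
from h import *
manip.move_to([.5,-.08,.33],rv([0,0,-1],[1,0,0]))
c,T=wrist();np.save("T1.npy",T);save(c["image"],"w1.png");save(cv2.resize(c["image"],(800,600)),"w1x.png");print(c["fx"],c["cx"],c["cy"],manip.get_time())
for cap,p,sg in ((1,[.543,-.202,.3],1),(-1,[.546,.033,.3],1),(-1,[.546,.033,.3],-1)):
  for z in (.2,.3):
    for yaw in (0,20,40):
      o0,o1=orients(cap,sg,[np.cos(np.radians(yaw)),np.sin(np.radians(yaw)),0]);p[2]=z
      print(cap,sg,z,yaw,*[None if q is None else np.round(q,2) for q in (manip.solve_ik(p,o0),manip.solve_ik(p,o1))])
E
```

```text
313.7307645673772 250.47854356861546 194.04285294988352 2.7417
1 1 0.2 0 [-0.14  0.44  1.86 -0.69  0.9   0.33] [-0.62  0.46  2.29  2.31  0.75 -1.24]
1 1 0.2 20 [-0.14  0.44  1.86 -0.69  0.9   0.33] [-0.76  0.5   2.16  1.71  0.9  -1.02]
1 1 0.2 40 [-0.14  0.44  1.86 -0.69  0.9   0.33] [-0.81  0.57  1.99  1.31  1.11 -0.91]
1 1 0.3 0 [-0.14  0.3   1.79 -0.6   1.07  0.18] [-0.62  0.21  2.25  1.99  0.59 -0.84]
1 1 0.3 20 [-0.14  0.3   1.79 -0.6   1.07  0.18] [-0.76  0.29  2.12  1.51  0.89 -0.69]
1 1 0.3 40 [-0.14  0.3   1.79 -0.6   1.07  0.18] [-0.81  0.39  1.96  1.22  1.17 -0.68]
-1 1 0.2 0 [-0.21  0.44  1.85  0.6   1.05 -0.56] [0.07 0.43 2.41 3.23 0.74 1.54]
-1 1 0.2 20 [-0.21  0.44  1.85  0.6   1.05 -0.56] [-0.19  0.43  2.37  2.45  0.77  1.81]
-1 1 0.2 40 [-0.21  0.44  1.85  0.6   1.05 -0.56] [-0.36  0.47  2.25  1.81  0.89  2.04]
-1 1 0.3 0 [-0.21  0.31  1.78  0.55  1.22 -0.44] [0.07 0.13 2.36 3.3  0.39 1.46]
-1 1 0.3 20 [-0.21  0.31  1.78  0.55  1.22 -0.44] [-0.19  0.15  2.33  2.13  0.55  2.22]
-1 1 0.3 40 [-0.21  0.31  1.78  0.55  1.22 -0.44] [-0.36  0.23  2.21  1.58  0.85  2.41]
-1 -1 0.2 0 None [ 0.07  0.43  2.41  3.23  0.74 -1.6 ]
-1 -1 0.2 20 None [-0.19  0.43  2.37  2.45  0.77 -1.33]
-1 -1 0.2 40 None [-0.36  0.47  2.25  1.81  0.89 -1.1 ]
-1 -1 0.3 0 None [ 0.07  0.13  2.36  3.3   0.39 -1.68]
-1 -1 0.3 20 None [-0.19  0.15  2.33  2.13  0.55 -0.92]
-1 -1 0.3 40 None [-0.36  0.23  2.21  1.58  0.85 -0.73]
```

View pics/w1x.png

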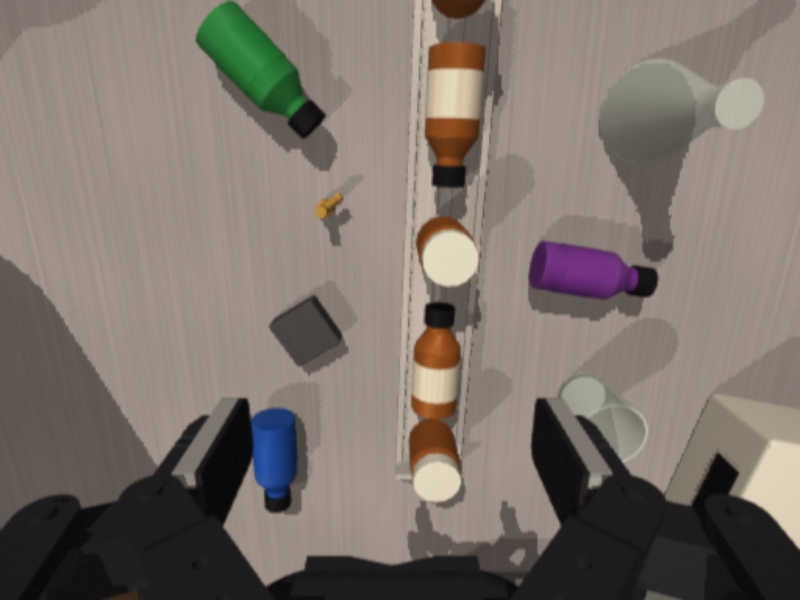

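The wrist view (800x600 px) gives:
- Bottle B: base end (456,42), cap end (449,187).
- Bottle A: cap end (440,304), base end (434,416).
- Lids: jar 1 (449,258), jar 0 (437,479).

The green, blue and purple look-alikes and the obstacles lie outside the lane.

```bash
python3 - <<'E'
from h import *
c=manip.camera("wrist");T=np.load("T1.npy");print(T[:3,3])
def P(n,p,z): w=ray(c,T,np.array(p)/1.5625,z);d=w-L;print(n,w,"lane",d@lx*1e3,d@ly*1e3)
for n,p,z in [("B base",(456,42),.051),("B mid",(452,120),.029),("Bcap",(449,187),.043),("Acap",(440,304),.015),("A mid",(436,370),.029),("A base",(434,416),.051),("j1",(449,258),.078),("j0",(437,479),.078),("fit",(325,208),.02),("weight",(307,328),.022),("railL",(414,150),.013),("railR",(492,150),.013),("railL",(402,400),.013),("railR",(469,400),.013)]:P(n,p,z)
im=cv2.imread("pics/side0.png")[280:350,245:310];cv2.imwrite("pics/stop.png",cv2.resize(im,None,fx=8,fy=8,interpolation=cv2.INTER_CUBIC))
E
```

```text
[0.5001 0.0035 0.4507]
B base [0.5468 0.0705 0.051 ] lane 1.4554713298697808 153.52639416675362
B mid [0.5486 0.0179 0.029 ] lane 4.0520894573815704 100.97755931848575
Bcap [ 0.5466 -0.0336  0.043 ] lane 2.882067926246046 49.45013080127355
Acap [ 0.5456 -0.1434  0.015 ] lane 3.4932116891198066 -60.324752207908745
A mid [ 0.5425 -0.2049  0.029 ] lane 1.3664146207361312 -121.86838943398558
A base [ 0.5399 -0.2414  0.051 ] lane -0.7013030588569543 -158.41318513040642
j1 [ 0.5447 -0.0844  0.078 ] lane 1.7700617986884655 -1.3414351583560045
j0 [ 0.5419 -0.2905  0.078 ] lane 2.018700680464221 -207.45915844324884
fit [ 0.4421 -0.0538  0.02  ] lane -101.3653402369636 27.726754608611063
weight [ 0.4208 -0.1651  0.022 ] lane -120.91059775555067 -83.87869217516948
railL [ 0.519  -0.0056  0.013 ] lane -25.153157171053262 77.05883446151893
railR [ 0.5855 -0.0054  0.013 ] lane 41.310765876070825 78.18286843795724
railL [ 0.5109 -0.2463  0.013 ] lane -29.655229621075463 -163.76403845101552
railR [ 0.5785 -0.2461  0.013 ] lane 37.89616579094394 -162.58639060246227
```

View pics/stop.png

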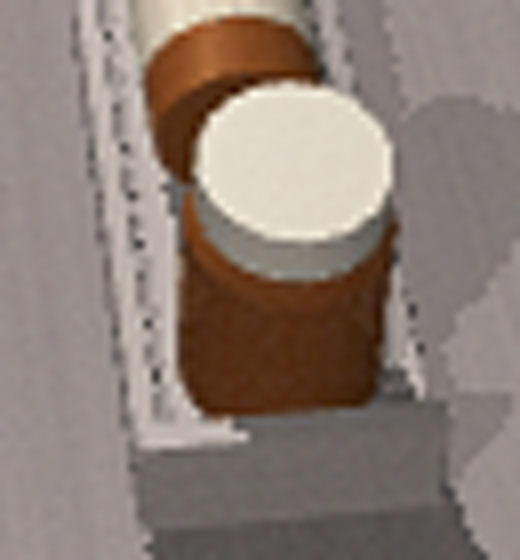

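```bash
cat >> h.py <<'E'
L=np.array([.545,-.084,0]);ly=np.array([.02,1,0]);ly/=np.linalg.norm(ly);lx=np.array([ly[1],-ly[0],0])
S=.038
def pick_tcp(cap,yo,tz):
    """TCP for gripping at S from the base of a lying bottle whose origin is at lane y=yo"""
    return lane(0,yo+cap*((S-.0525)+(tz-.029)*np.tan(a)),tz)
def grab(cap,yo,sg,tz=.040):
    o0,_=orients(cap,sg,[1,0,0]);p=pick_tcp(cap,yo,tz)
    manip.command_gripper(.085)
    manip.move_to(p+[0,0,.12],o0)
    manip.servo_line(p,rate=.1)
    print("down",manip.get_position()-p,manip.get_contact_force())
    manip.command_gripper(.0,50)
    print("grip",manip.get_width(),manip.get_grip_force(),manip.get_contact_force(),manip.get_time())
E
python3 - <<'E'
from h import *
grab(1,-.1075,1)
c=manip.camera("side");save(cv2.resize(c["image"][190:350,180:350],None,fx=3.5,fy=3.5),"gripA.png")
E
```

```text
down [ 0.0004 -0.0001  0.0006] [ 0.2772  0.3271 -0.2   ]
grip 0.04268751015505859 49.58918273448944 [-2.7028  3.2187  5.5476] 5.6833
```

View pics/gripA.png

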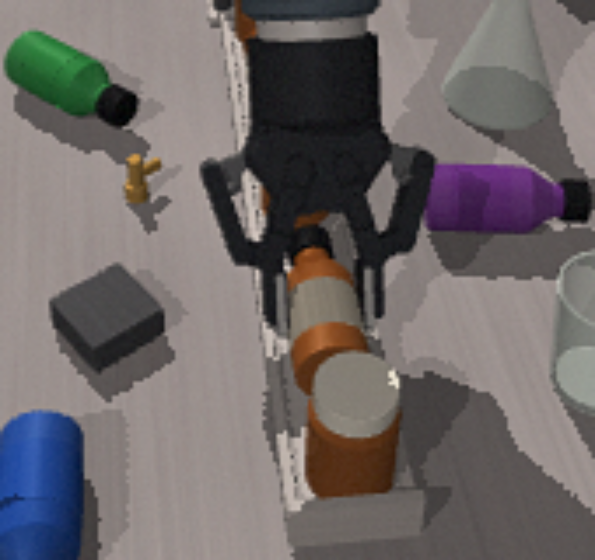

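The grip on A is in place at mid-body (crop (325,310)). The width of 42.7 mm and the upward force suggest the pads are slightly above the bottle's widest line, so I'll regrip lower.

```bash
python3 - <<'E'
from h import *
manip.command_gripper(.06)
p=manip.get_position();manip.servo_line(p+np.array([0,0,-.006]),rate=.03)
print(manip.get_contact_force())
manip.command_gripper(0,60);print(manip.get_width(),manip.get_grip_force(),manip.get_contact_force())
p=manip.get_position();manip.servo_line(p+np.array([0,0,.02]),rate=.05);manip.hold(.3)
print(manip.get_width(),manip.get_grip_force(),manip.get_contact_force(),manip.get_time())
c=manip.camera("side");save(cv2.resize(c["image"][190:350,180:350],None,fx=3.5,fy=3.5),"liftA.png")
E
```

```text
[ 0.5127  0.7001 -0.5871]
0.04250427130561638 60.280588291352615 [-0.4754  1.0604  5.4174]
0.0421649684693438 60.80978035926819 [ 0.1405 -1.0498 -1.5575] 7.55
```

View pics/liftA.png

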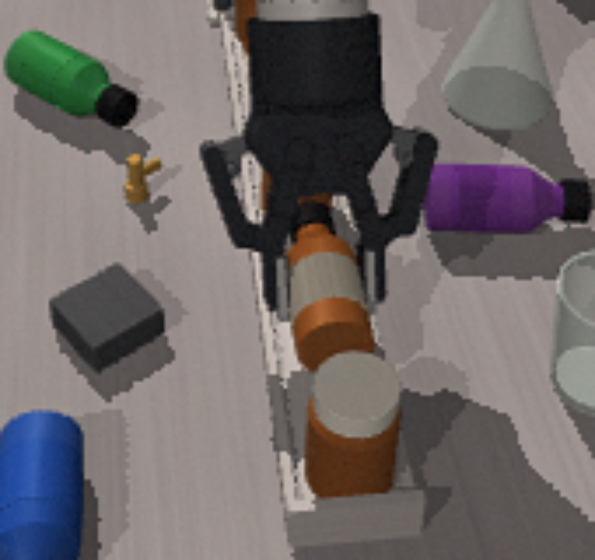

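A is lifted and level (wrist force about the bottle's 1.6 N weight). Now I'll stand it up.

```bash
cat >> h.py <<'E'
def swing(cap,sg,v,yt,yaw=20):
    """lift, turn upright, hover 30 mm over the target; v=bottle origin - TCP at pick, world axes"""
    f=np.array([np.cos(np.radians(yaw)),np.sin(np.radians(yaw)),0])
    o0,o1=orients(cap,sg,f);Q=R.from_rotvec(o1)*R.from_rotvec(o0).inv()
    t=lane(0,yt,.0605)-Q.apply(v)
    p=np.array(manip.get_position());p[2]=.32;manip.servo_line(p,rate=.25)
    manip.move_to(t+[0,0,.32-t[2]],o1);print("swung",manip.get_width(),manip.get_position())
    manip.servo_line(t+[0,0,.03],rate=.2)
    print("hover",manip.get_position()-t,manip.get_width(),manip.get_time());return t
def lower(t,lo=-.008):
    z=t[2]+.007;manip.servo_line([t[0],t[1],z],rate=.05);manip.hold(.2);f0=manip.get_contact_force()[2]
    while z>t[2]+lo:
        z-=.001;manip.servo_line([t[0],t[1],z],rate=.02);manip.hold(.05);f=manip.get_contact_force()[2]-f0
        if f>3: break
    print("contact dz",z-t[2],"f",f,manip.get_time())
E
python3 - <<'E'
from h import *
v=lane(0,-.1075,.029)-pick_tcp(1,-.1075,.040);v[2]=.029-.0346;print(v)
t=swing(1,1,v,-.1015);np.save("tA.npy",t)
c=manip.camera("side");save(cv2.resize(c["image"][150:350,150:350],None,fx=3,fy=3),"hovA.png")
E
```

```text
[ 0.0002  0.0081 -0.0056]
swung 0.04245163462168931 [ 0.5377 -0.1871  0.3196]
hover [ 0.0004 -0.0002  0.0309] 0.04237736782453514 11.95
```

View pics/hovA.png

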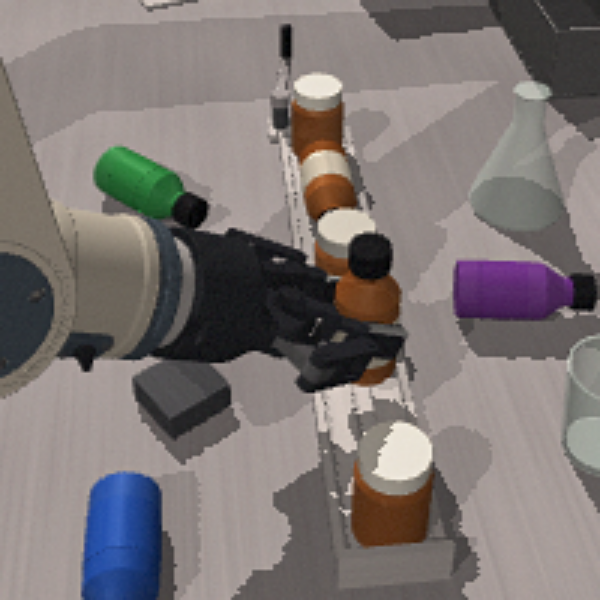

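Bottle A hangs upright over the lane between jars 0 and 1 (crop (370,310)), clear of both. I'll lower and release it.

```bash
python3 - <<'E'
from h import *
t=np.load("tA.npy");lower(t)
manip.command_gripper(.055);manip.hold(.2);manip.command_gripper(.07)
d=R.from_rotvec(manip.get_ee_rot()).apply([0,0,1]);p=np.array(manip.get_position())
manip.servo_line(p-d*.12,rate=.15);p=np.array(manip.get_position());manip.servo_line(p+[0,0,.12],rate=.25)
manip.command_gripper(.085);print(manip.get_time())
c=manip.camera("side");save(cv2.resize(c["image"][150:350,150:350],None,fx=3,fy=3),"relA.png")
E
```

```text
contact dz 0.001999999999999995 f 5.216567305624427 14.3083
16.975
```

View pics/relA.png

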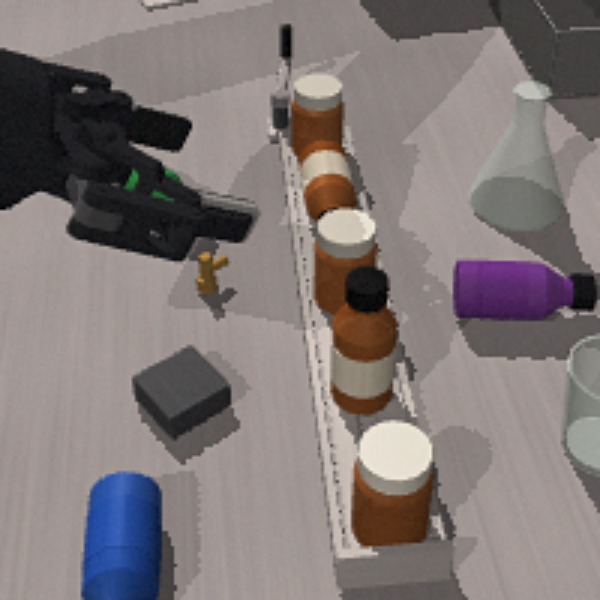

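A stands upright in the lane (crop (363,340)), and the jars and weight are unmoved. Next is B.

```bash
python3 - <<'E'
from h import *
yo=.1035;tz=.035
o0,_=orients(-1,1,[1,0,0]);p=pick_tcp(-1,yo,tz)
manip.move_to(p+[0,0,.28],o0);manip.servo_line(p+[0,0,.1],rate=.25)
grab(-1,yo,1,tz)
manip.command_gripper(0,60)
q=np.array(manip.get_position());manip.servo_line(q+[0,0,.02],rate=.05);manip.hold(.2)
w=manip.get_width();print(w,manip.get_contact_force())
if .039<w<.046:
    v=lane(0,yo,.029)-p;v[2]=.029-q[2]
    t=swing(-1,1,v,.1015);np.save("tB.npy",t)
c=manip.camera("side");save(cv2.resize(c["image"][110:310,150:350],None,fx=3,fy=3),"hovB.png")
E
```

```text
down [ 0.0004 -0.0001  0.0006] [-0.4464 -0.1132  0.4734]
grip 0.04245523244495142 50.36755621433258 [ 4.3727 -1.5945  5.9397] 21.2667
0.042385575596931256 [-0.3023  0.2186 -2.095 ]
swung 0.042327795923106905 [0.5407 0.0151 0.32  ]
hover [ 0.0004 -0.0001  0.0308] 0.04226895985930405 27.1667
```

View pics/hovB.png

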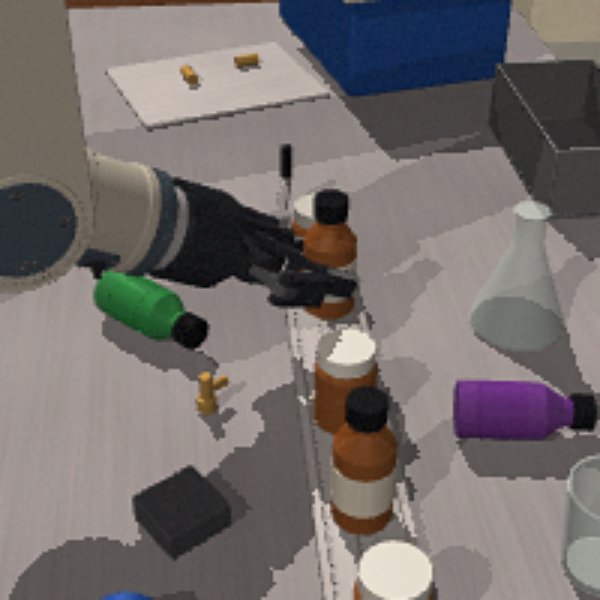

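B hangs upright in its gap (crop (330,250)), clear of jars 1 and 2. I'll lower and release it, then look at the gate from above.

```bash
python3 - <<'E'
from h import *
t=np.load("tB.npy");lower(t)
manip.command_gripper(.055);manip.hold(.2);manip.command_gripper(.07)
d=R.from_rotvec(manip.get_ee_rot()).apply([0,0,1]);p=np.array(manip.get_position())
manip.servo_line(p-d*.12,rate=.15);p=np.array(manip.get_position());manip.servo_line(p+[0,0,.16],rate=.25)
manip.command_gripper(.04)
manip.move_to([.525,.18,.28],rv([0,0,-1],[1,0,0]))
print(manip.get_time())
c,T=wrist();np.save("T2.npy",T);save(cv2.resize(c["image"],(800,600)),"gate.png")
E
```

```text
contact dz -0.0020000000000000087 f 7.14264296989049 30.725
35.4417
```

View pics/gate.png

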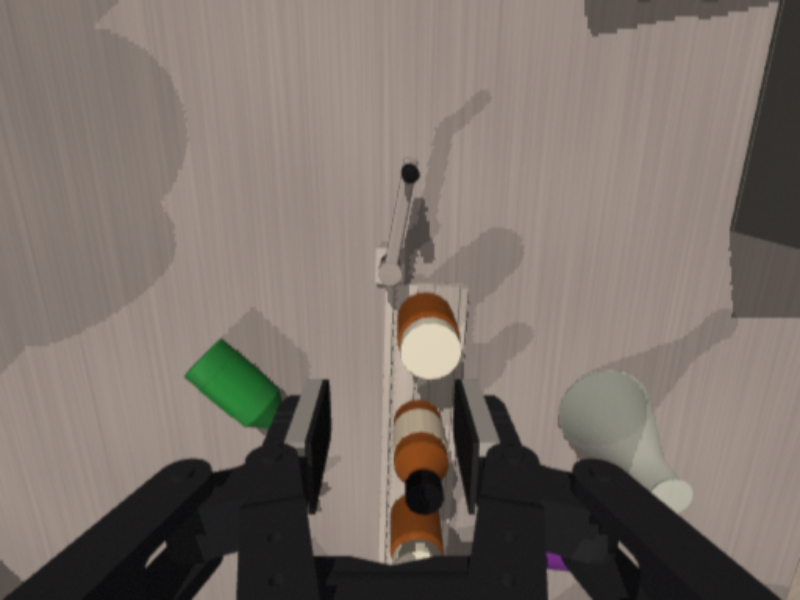

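Both bottles stand. The gate peg is at (410,173) and its hinge at (390,272), so the arm is slightly ajar. I'll grip the peg and swing it round.

```bash
python3 - <<'E'
from h import *
c=manip.camera("wrist");T=np.load("T2.npy")
pg=ray(c,T,np.array([410,173])/1.5625,.074);hg=ray(c,T,np.array([390,272])/1.5625,.044)
d=pg[:2]-hg[:2];print(pg,hg,np.hypot(*d),"model hinge",lane(-.031,.253,.036))
h=hg[:2];th0=np.arctan2(d@lx[:2],d@ly[:2]);print("th0",th0)
z=.068
manip.move_to([pg[0],pg[1],.16],rv([0,0,-1],[1,0,0]));manip.servo_line([pg[0],pg[1],z],rate=.1)
manip.command_gripper(0,20);w=manip.get_width();print("w",w,manip.get_contact_force(),manip.get_time())
if .008<w<.016:
    r=.076
    for th in np.append(np.arange(th0+.12,1.5,.12),[1.5,1.54,1.58]):
        q=h+r*(np.sin(th)*lx[:2]+np.cos(th)*ly[:2]);manip.servo_line([q[0],q[1],z],rate=.08)
        f=np.array(manip.get_contact_force());print(round(th,2),f)
        if np.hypot(*f[:2])>20: break
print(manip.get_time())
E
```

```text
[0.5359 0.2415 0.074 ] [0.5227 0.1676 0.044 ] 0.07504115181090494 model hinge [0.5191 0.1696 0.036 ]
th0 0.15648713449026072
w 0.01141930291985035 [-0.7384  0.4281  4.6242] 37.5667
0.28 [-0.5288 -2.8491  7.1954]
0.4 [-0.7492 -1.9535  6.0516]
0.52 [-0.6197 -0.5897  6.7672]
0.64 [-0.6136 -1.6447  6.0874]
0.76 [-1.27    0.4049  5.8146]
0.88 [-0.8376 -0.5622  5.6112]
1.0 [-1.1161  0.3695  5.7874]
1.12 [-1.0691  0.0076  6.0708]
1.24 [-2.4338  0.262   5.4789]
1.36 [-2.6823  0.6704  6.2526]
1.48 [-2.3828 -0.9882  5.3937]
1.5 [-1.9037  0.355   5.4914]
1.54 [-3.4184  1.1944  5.716 ]
1.58 [-3.5094  2.0018  4.7717]
41.25
```

```bash
python3 - <<'E'
from h import *
for i in range(8):
    p=np.array(manip.get_position());manip.servo_line(p-ly*.0015,rate=.02);manip.hold(.1)
    f=np.array(manip.get_contact_force());print(manip.get_position(),f)
    if f[1]>8: break
manip.command_gripper(.035);p=np.array(manip.get_position());manip.servo_line(p+[0,0,.12],rate=.15)
manip.move_to([.525,.1,.3],rv([0,0,-1],[1,0,0]))
c,T=wrist();np.save("T3.npy",T);save(cv2.resize(c["image"],(800,600)),"final.png");print(manip.get_time())
E
```

```text
[0.5983 0.1639 0.0681] [-1.9551  1.1108  3.8621]
[0.5983 0.1626 0.0681] [-0.4821  4.91    3.6733]
[0.5983 0.1623 0.0681] [-1.5716  9.54    2.6574]
44.3
```

View pics/final.png

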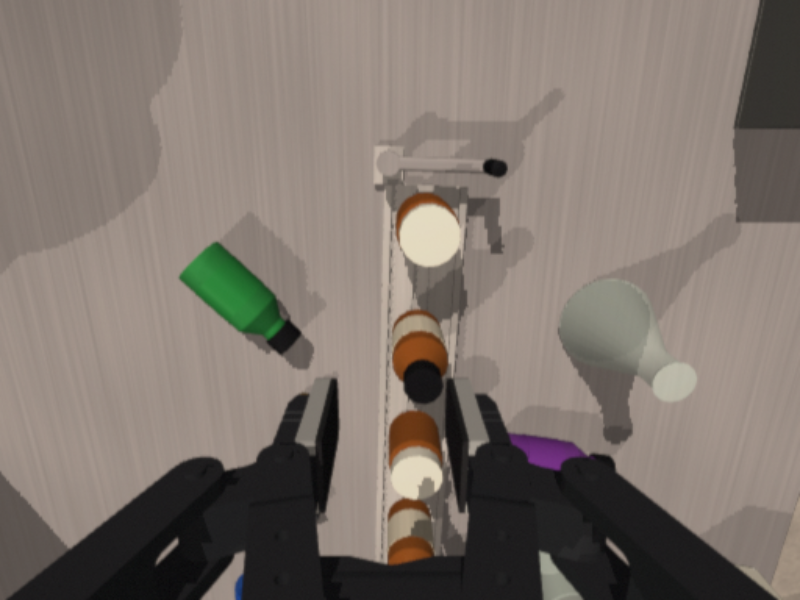

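The gate arm now lies across the lane end, from hinge (388,162) to peg (495,167), and was felt against its stop. Jars and bottles stand in line, and the gripper touches nothing. Handing in.

```bash
python3 -c "
from rig import manip
print(manip.sign_off())"
```

```text
the job is handed in; nothing more can be done
None
```

Job handed in at about 44 s: both amber bottles stand upright in the lane between the jars, the gate is shut against its stop, and nothing else appeared to have moved in the camera views; `sign_off()` returned no verdict.

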